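# Pack the fly tins into the empty cells of a covered crate

### The arm

A 6-joint arm with a two-finger parallel gripper is mounted at the origin on the work surface. World frame = base frame: x ahead of the robot, y to its left, z up, the work surface at z = 0. Lengths are in mm, angles in rad, forces in N, time in s.
With the tool pointing down it reaches from about 400 to 825 mm from the base axis. Payload 7 kg.
Tool frame: the origin (TCP) lies at the very end of the fingers, on their centre line; the grasp point (between the pads) lies 19 mm behind it; z points along the fingers, y is the line along which they close (so a half turn about z gives the same grasp; the last joint's range is limited). The gripper opens to 88 mm and grips with 3 to 60 N. Pads are 19 mm wide; open, the fingers measure 130 mm over their backs; the gripper's body (78 mm by 193 mm) begins 47 mm behind the grasp point.
Start: joints at [1.523, 0.359, 0.012, 0, -1.224, -0.288], TCP at [222.437, 637.273, 226.561] pointing down, gripper open.
Joint ranges: [-3.07, 3.07], [-1.43, 2.12], [-1.02, 1.25], [-3.03, 1.67], [-3.05, -0], [-3.03, 3.03]. Speed limits (rad/s): [2.39, 2.39, 3.01, 3.14, 3.14, 3.14].

### API

Orientations are given as a unit quaternion [x, y, z, w].
In Python, from plant import bot gives the robot as it stands. Calls block until the motion is done:
- bot.move_ptp(position, orientation): joint-space move of the TCP to a pose.
- bot.line_to(position, velocity=150, ori=None): straight line of the TCP; ori=None keeps the orientation; velocity is the mean speed in mm/s.
- bot.move_joints(angles): joint-space move.
- bot.move_gripper(opening, force=None): finger opening in mm; force is the grip in N (None keeps the last); returns when the fingers have stopped.
- bot.pause(seconds).
- bot.solve_ik(position, orientation): joint angles nearest the present ones, or None.
- bot.read_state(): the state.
- bot.camera(name): name is "scene" or "top"; returns the picture (420x560x3 uint8, red, green, blue); there is no depth.
- bot.get_calibration(name): a dict with "fx", "fy", "cx", "cy" (pixels), "distortion" ([k1, k2, p1, p2, k3] as OpenCV has them; the pictures are not rectified), "view" (4x4, takes a point from world to camera coordinates). Camera axes: x right, y up, looking along -z (the intrinsics and any distortion apply to the point x, -y, -z); pixel columns grow to the right and rows downward; lengths in mm; the calibration is good to about 2 mm. A picture is of the moment at which its call begins. get_calibration takes no time and is no camera call.
A pose or a line that the arm cannot do raises bot.Unreachable and nothing moves.
- bot.close_job(): hands the job in; it is judged then, once.
The state is a dict: "t": time; "joint_pos": joint angles; "qvel": joint speeds; "tau": joint torques, N m; "tcp_pos": TCP position; "eef_rot": TCP orientation; "contact_force": force on the tool from outside, world axes, zero at the start; "moment": the same for the moment, N m; "width": finger opening in mm; "finger_force": force on a finger pad.
Only numpy, scipy, OpenCV 4.12 (cv2) and the standard library are available. Lean on these libraries where they do the work, as an engineer would, in place of code of your own. Each camera call takes 0.05 s, during which the arm holds its last target. There are 200 camera calls.

### The job

Pack the two long fly tins lying on the bench into the covered wooden crate. Two of its four cells already hold a shorter tin at the back, hidden under the cover, so feel which cells are empty; slide one long tin into each empty cell and push it fully home, until its end is flush with the front of the crate. Leave everything else on the bench where it stands.

Things in the scene. Friction and masses are not known exactly. Their poses are not given: they have to be found in the camera images.
- crate: covered wooden crate, fixed to the bench, 120 (its x) x 212 (its y) x 40 mm high; origin: centre of its underside, z up. Four cells side by side run along x, open only at the front (-x, towards the robot), without a bottom: tins slide on the bench. Cell centre lines at y = -76.5, -25.5, 25.5 and 76.5 mm; each cell 43 mm wide, 32 mm high, between 8 mm walls
- crate_front (a point): point on the bench at the middle of the crate's front (crate x = -60 mm, y = 0), where the cell walls' rounded front ends stand
- crate_stop (a point): point on the bench at the cells' back stop (crate x = 52 mm): a cell is 112 mm deep, so a long tin fully home ends 2 mm inside the front. Two cells, different each time, hold a loose short tin (56 x 36 x 24 mm) against the stop, unseen under the cover: there a long tin stops with 54 mm still sticking out. The other two are empty
- crate_cover (a point): middle of the cover's front edge, on its upper face (crate x = -48 mm, 40 mm high): the 8 mm thick cover begins 12 mm behind the crate's front
- tin_a: long slim plain aluminium tin, a closed box 110 (its x) x 36 (its y) x 24 mm high, about 0.12 kg, lying flat on the bench; both ends alike; origin: centre of its underside, z up; starts to the left (+y) in front of the crate
- tin_b: long slim plain aluminium tin, a closed box 110 (its x) x 36 (its y) x 24 mm high, about 0.12 kg, lying flat on the bench; both ends alike; origin: centre of its underside, z up; starts to the right (-y) in front of the crate
- spool_a: bystander: thread spool standing left of the crate, 26 mm across, 30 mm high; origin under its centre
- spool_b: bystander: thread spool standing right of the crate, 26 mm across, 30 mm high; origin under its centre
- spool_c: bystander: thread spool standing on the crate's cover towards the back, 26 mm across, 30 mm high; origin under its centre
- mug: bystander: mug at the left, 82 mm across, 100 mm high; origin under its centre
- bottle: bystander: green glass bottle behind and left of the crate, 60 mm across, 220 mm high; origin under its centre

How it is judged (in metres and radians):
At the end, for the whole second after the job is handed in: both long tins lie flat and still on the bench inside cells of the crate, lengthwise, each pushed home so that its end sticks out no more than 3 mm beyond the front of the crate (5 mm short of the back stop) (x of tin_a in the frame of crate between -0.008 and 0.004 m and y of tin_a in the frame of crate between -0.09 and 0.09 m and z of tin_a in the frame of crate between -0.004 and 0.004 m and angle between the x axis of each of tin_a, tin_b and the x axis of crate, either way round below 0.12 rad and linear speed of each of tin_a, tin_b below 0.01 m/s and x of tin_b in the frame of crate between -0.008 and 0.004 m and y of tin_b in the frame of crate between -0.09 and 0.09 m and z of tin_b in the frame of crate between -0.004 and 0.004 m); the robot touches nothing.
It fails at once if a bystander (spool, mug or bottle) is moved by more than 30 mm (distance of any of spool_a, spool_b, spool_c, mug, bottle from where it was at the start of the episode above 0.03 m).
It also fails if it takes over 64 s, if anything falls off the work surface, if the arm or the gripper's body presses on something with over 40 N, if the wrist force passes 120 N, or if a joint passes its speed limit or range.

## Working session

There is one attempt and no reset: what is moved stays moved. The work goes in short steps, each a Python script; the robot and the scene stay as the last script left them, time stands still between calls to the robot, and variables do not carry over. Pictures are saved under pics/ and viewed, at most 10 in all, crops included, and the job is handed in when it is done.

```bash
ls; mkdir -p pics; python3 - <<'E'
from plant import bot
import cv2,numpy as np
ims=[]
for n in("scene","top"):
    im=bot.camera(n); cv2.imwrite(f"pics/{n}0.png",im[:,:,::-1])
    c=bot.get_calibration(n); print(n,{k:(np.round(v,4).tolist()) for k,v in c.items()})
s=bot.read_state();print(s)
E
```

```text
pics
scene {'fx': 496.689, 'fy': 496.689, 'cx': 271.8644, 'cy': 217.5732, 'distortion': [-0.1513, 0.0, 0.0, 0.0, 0.0], 'view': [[0.7303, 0.683, 0.0153, -484.8632], [-0.3687, 0.3752, 0.8504, 127.8255], [0.5751, -0.6267, 0.5258, -1397.8212], [0.0, 0.0, 0.0, 1.0]]}
top {'fx': 460.05, 'fy': 460.05, 'cx': 283.2671, 'cy': 205.8629, 'distortion': [0.0502, 0.0, 0.0, 0.0, 0.0], 'view': [[-0.0046, -0.9999, -0.0157, 110.5119], [0.989, -0.0069, 0.1478, -583.7816], [-0.1479, -0.0148, 0.9889, -993.8636], [0.0, 0.0, 0.0, 1.0]]}
{'t': 0.1, 'joint_pos': array([ 1.52311526e+00,  3.59289175e-01,  1.11690146e-02, -3.24348837e-04,
       -1.22412957e+00, -2.88057942e-01]), 'qvel': array([-0.00275486, -0.00178904,  0.00362609,  0.00074314,  0.00210523,
       -0.0015613 ]), 'tau': array([-1.34495429e-03, -5.84163022e+01,  2.93752491e+01,  7.01544061e+00,
        1.01457830e-02, -5.13200575e-05]), 'tcp_pos': array([222.29278587, 636.87718344, 225.73848331]), 'eef_rot': array([ 9.85933474e-01, -1.67136571e-01, -6.42554699e-05,  7.39743488e-04]), 'contact_force': array([-0.46338677,  0.21173445, -0.24400979]), 'moment': array([ 0.01330575, -0.04255347, -0.00437663]), 'finger_force': 0.0, 'width': 87.66506580232637}
```

View pics/scene0.png

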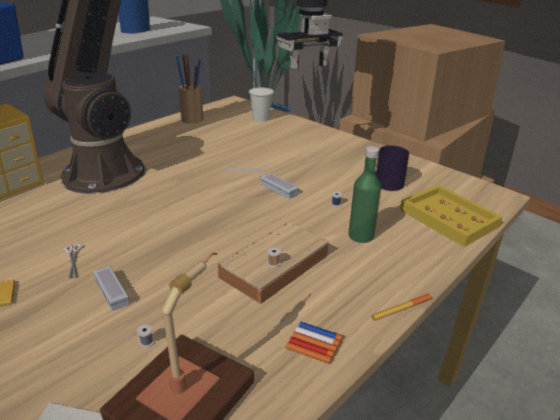

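View pics/top0.png

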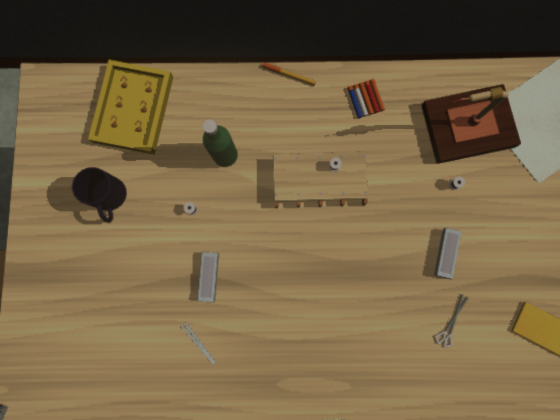

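Scene view: tin_a is near (280,186), tin_b near (111,287), and the crate near (274,257). In the top view, tin_a is at (208,277), tin_b at (449,254), and the crate spans columns 273–367 and rows 152–205.

```bash
cat > h.py <<'E'
from plant import bot
import cv2,numpy as np
from scipy.spatial.transform import Rotation as R
F=np.diag([1.,-1,-1])
def ray(n,uv):
    c=bot.get_calibration(n);K=np.array([[c["fx"],0,c["cx"]],[0,c["fy"],c["cy"]],[0,0,1]])
    p=cv2.undistortPoints(np.float64(uv).reshape(-1,1,2),K,np.array(c["distortion"]))[:,0]
    V=np.array(c["view"]);d=(F@np.c_[p,np.ones(len(p))].T).T@V[:3,:3]
    return -V[:3,:3].T@V[:3,3],d/np.linalg.norm(d,axis=1)[:,None]
def onz(n,uv,z):
    o,d=ray(n,uv);return o+d*((z-o[2])/d[:,2])[:,None]
def tri(uvs,uvt):
    o1,d1=ray("scene",uvs);o2,d2=ray("top",uvt);out=[]
    for a,b in zip(d1,d2):
        s=np.linalg.lstsq(np.c_[a,-b],o2-o1,rcond=None)[0]
        p,q=o1+a*s[0],o2+b*s[1];out.append(np.r_[(p+q)/2,np.linalg.norm(p-q)])
    return np.array(out)
def proj(n,P):
    c=bot.get_calibration(n);K=np.array([[c["fx"],0,c["cx"]],[0,c["fy"],c["cy"]],[0,0,1]])
    V=np.array(c["view"]);X=(np.float64(P)@V[:3,:3].T+V[:3,3])@F
    return cv2.projectPoints(X,np.zeros(3),np.zeros(3),K,np.array(c["distortion"]))[0][:,0]
def quat(th): # tool down, closing axis (tool y) at angle th from world y
    return (R.from_euler("z",th)*R.from_quat([1,0,0,0])).as_quat()
def boxes(n,im,roi):
    x0,y0,x1,y1=roi;h=cv2.cvtColor(im,cv2.COLOR_RGB2HSV)[y0:y1,x0:x1]
    m=((h[...,1]<75)&(h[...,2]>90)).astype(np.uint8)
    m=cv2.morphologyEx(m,cv2.MORPH_CLOSE,np.ones((3,3)))
    cs=cv2.findContours(m,0,cv2.CHAIN_APPROX_NONE)[0];c=max(cs,key=cv2.contourArea)
    return c[:,0]+[x0,y0]
E
python3 - <<'E'
from h import *
a=cv2.imread("pics/scene0.png");b=cv2.imread("pics/top0.png")
for n,im,rois in(("scene",a,[(245,165,315,205),(80,255,145,315)]),("top",b,[(190,240,230,310),(425,220,475,285)])):
    for r in rois:
        c=boxes(n,im[:,:,::-1].copy(),r);rc=cv2.minAreaRect(c);print(n,len(c),rc)
        if n=="top":
            p=onz(n,cv2.boxPoints(rc),24);print(p.round(1).tolist(),p.mean(0).round(1))
def crop(im,r,f): return cv2.resize(im[r[1]:r[3],r[0]:r[2]],None,fx=f,fy=f,interpolation=cv2.INTER_CUBIC)
o=np.zeros((600,800,3),np.uint8)
for im,r,f,(x,y) in((a,(210,220,335,300),3,(0,0)),(b,(262,140,377,215),3.4,(400,0)),(a,(255,170,305,200),5,(0,250)),(a,(85,258,135,310),5,(260,250)),(b,(193,245,223,308),5,(520,260)),(b,(433,222,466,284),4,(675,260))):
    k=crop(im,r,f)[:600-y,:800-x];o[y:y+k.shape[0],x:x+k.shape[1]]=k
cv2.imwrite("pics/crops.png",o)
E
```

```text
scene 134 ((271.4093933105469, 181.17059326171875), (59.00316619873047, 16.310043334960938), 27.979473114013672)
scene 112 ((110.8384780883789, 287.59234619140625), (47.25722885131836, 22.450284957885742), 60.2551155090332)
top 126 ((207.7705078125, 276.52459716796875), (17.563934326171875, 50.33787155151367), 5.19442892074585)
[[374.7, 301.4, 24.0], [485.9, 294.0, 24.0], [482.1, 254.2, 24.0], [371.0, 262.3, 24.0]] [428.4 278.   24. ]
top 122 ((449.0328063964844, 252.82179260253906), (16.20109748840332, 49.172664642333984), 10.437475204467773)
[[428.4, -233.0, 24.0], [536.2, -258.9, 24.0], [529.4, -293.7, 24.0], [422.0, -267.4, 24.0]] [ 479.  -263.2   24. ]
```

View pics/crops.png

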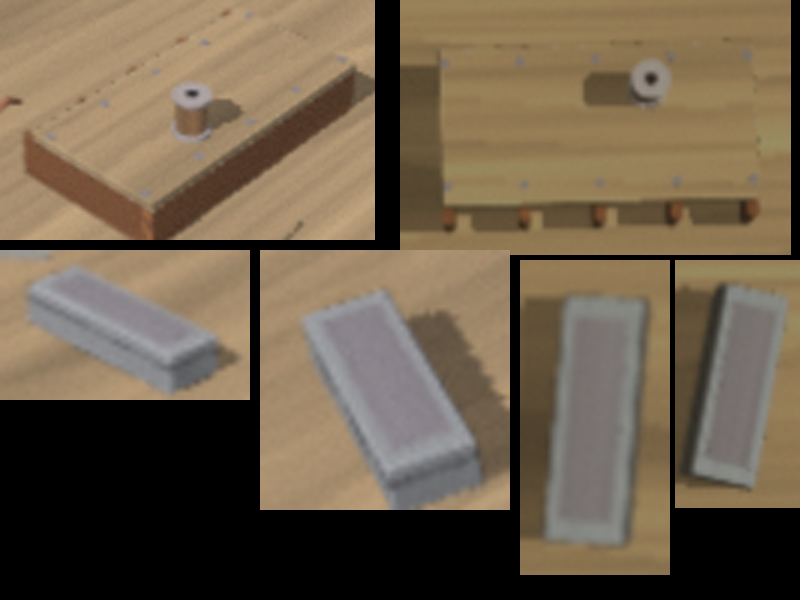

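The crate cover's screw rows are visible in both views: top-view crop (447..753, 187..179) and (445..746, 62..55), scene crop (50..248, 135..15). The four top-face corners of each tin are also visible. I'll triangulate these.

```bash
python3 - <<'E'
from h import *
a=cv2.imread("pics/scene0.png").astype(float);b=cv2.imread("pics/top0.png").astype(float)
def un(p,r,f,o): return (np.float64(p)-o+.5)/f-.5+np.array(r)
def ref(im,p):  # bluish centroid
    out=[]
    for u,v in p:
        x,y=int(round(u)),int(round(v));w=im[y-2:y+3,x-2:x+3];d=w[...,0]-w[...,2];d=np.clip(d-np.median(d)-10,0,None)
        Y,X=np.mgrid[y-2:y+3,x-2:x+3];out.append([(d*X).sum()/d.sum(),(d*Y).sum()/d.sum()])
    return np.array(out)
tf=un([(753,179),(677,181),(600,183),(523,184),(447,187),(746,55),(596,57),(520,60),(445,62)],(262,140),3.4,(400,0))
sf=un([(50,135),(104,103),(155,71),(205,42),(248,15),(146,192),(250,122),(296,88),(341,59)],(210,220),3,(0,0))
rt,rs=ref(b,tf),ref(a,sf)
print(np.c_[tf-rt,sf-rs].round(1).tolist())
P=tri(rs,rt);print(P.round(1))
q=onz("top",rt,40);print(q.round(1))
yl=np.array([-102,-51,0,51,102,-102,0,51,102.])
# fit: wall lines y known, rows x free; use z=40 plane of top view
A=q[:,:2];row=np.r_[np.zeros(5),np.ones(4)]
ex=np.polyfit(yl[:5],A[:5],1);print("front row slope,mid",ex.round(4));ex2=np.polyfit(yl[5:],A[5:],1);print("back",ex2.round(4))
posts=un([(449,218),(525,216),(600,215),(676,212),(751,209)],(262,140),3.4,(400,0))
print("posts z16",onz("top",posts,16).round(1).tolist())
print("post top low edge",onz("top",posts+[0,3],32).round(1).tolist())
for n,s,so,sr,sfac,t,to,tr,tfac in(("a",[(75,267),(35,288),(175,360),(217,338)],(0,250),(255,170),5,[(547,538),(630,543),(648,300),(565,297)],(520,260),(193,245),5),
 ("b",[(385,291),(303,318),(385,475),(475,440)],(260,250),(85,258),5,[(692,473),(752,487),(787,298),(727,286)],(675,260),(433,222),4)):
    P=tri(un(s,sr,sfac,so),un(t,tr,tfac,to));c=P.mean(0);ax=(P[2]+P[3]-P[0]-P[1])[:2]/2;w=(P[0]-P[1]+P[3]-P[2])[:2]/2
    print(n,P.round(1).tolist(),c.round(1),np.hypot(*ax),np.hypot(*w),np.arctan2(ax[1],ax[0]))
E
```

```text
[[-0.0, 0.3, 0.1, -0.5], [0.1, 0.2, 0.0, 0.0], [0.0, 0.2, -0.1, -0.2], [-0.3, -0.1, 0.3, 0.0], [0.2, -0.0, -0.3, 0.2], [-0.1, 0.3, 0.5, -0.3], [0.2, -0.4, 0.3, 0.2], [0.2, -0.2, -0.1, -0.3], [0.4, -0.3, -0.0, 0.1]]
[[ 6.151e+02 -7.940e+01  4.140e+01  7.000e-01]
 [ 6.138e+02 -2.860e+01  4.170e+01  6.000e-01]
 [ 6.128e+02  2.240e+01  4.180e+01  8.000e-01]
 [ 6.119e+02  7.330e+01  4.190e+01  3.000e-01]
 [ 6.103e+02  1.249e+02  4.130e+01  1.100e+00]
 [ 6.998e+02 -7.730e+01  4.140e+01  6.000e-01]
 [ 6.978e+02  2.420e+01  4.170e+01  4.000e-01]
 [ 6.964e+02  7.530e+01  4.150e+01  9.000e-01]
 [ 6.955e+02  1.265e+02  4.120e+01  8.000e-01]]
[[615.6 -79.3  40. ]
 [614.3 -28.6  40. ]
 [613.4  22.6  40. ]
 [612.4  73.4  40. ]
 [610.9 125.4  40. ]
 [700.4 -77.3  40. ]
 [698.4  24.2  40. ]
 [697.2  75.6  40. ]
 [696.1 126.8  40. ]]
front row slope,mid [[-2.210000e-02  1.002700e+00]
 [ 6.132994e+02  2.268280e+01]]
back [[-2.100000e-02  1.000700e+00]
 [ 6.982829e+02  2.456880e+01]]
posts z16 [[593.7, 124.2, 16.0], [594.7, 72.4, 16.0], [595.0, 21.3, 16.0], [596.7, -30.4, 16.0], [598.4, -81.2, 16.0]]
post top low edge [[584.3, 123.8, 32.0], [585.3, 72.7, 32.0], [585.6, 22.5, 32.0], [587.3, -28.4, 32.0], [589.0, -78.4, 32.0]]
a [[375.9, 298.5, 24.3, 0.2], [375.4, 263.6, 23.6, 5.4], [482.7, 257.0, 23.4, 3.8], [482.8, 293.3, 22.7, 0.6]] [429.2 278.1  23.5   2.5] 107.21439795552087 35.59001726143545 -0.05547641653247768
b [[429.9, -233.6, 23.8, 0.2], [421.9, -266.6, 23.4, 1.1], [527.0, -292.9, 22.3, 1.2], [534.3, -258.8, 23.4, 0.8]] [ 478.3 -263.    23.3    0.8] 107.89064726012352 34.380301640456636 -0.24124034349732723
```

Everything agrees with the given sizes: cover height 41.5 mm (40 given), screw pitch 51 mm, tin tops at 23.4 mm (24 given). The crate's front middle is at about (587, 22) with yaw 0.0216. Next I'll grasp tin_a near its rear end and probe the leftmost cell.

```bash
cat >> h.py <<'E'
YAW=.0216;U=np.array([np.cos(YAW),np.sin(YAW)]);V=np.array([-U[1],U[0]]);FR=np.array([587.,22.1])
def W(cx,cy,z): return np.r_[FR+U*(cx+60)+V*cy,z]
def C(p): d=np.array(p[:2])-FR;return np.array([d@U-60,d@V])
def fu(): return np.array(bot.read_state()["contact_force"][:2])@np.c_[U,V]
OFF=36;ZG=4
def grasp(c,th):
    p=np.array(c)-OFF*np.array([np.cos(th),np.sin(th)])
    bot.move_gripper(70);bot.move_ptp(np.r_[p,70],quat(th));bot.line_to(np.r_[p,ZG],120)
    bot.move_gripper(20,25);s=bot.read_state();print("grip",s["width"],s["finger_force"],s["t"],s["tcp_pos"].round(1))
    bot.line_to(np.r_[p,ZG+20],100)
def probe(cy,low=False):
    x0=-60-55-OFF-12
    if not low: bot.line_to(W(x0,cy,ZG+20),250,quat(YAW))
    else: bot.line_to(W(x0,cy,ZG),150)
    bot.line_to(W(x0,cy,ZG+.3),60);f0=fu();print("f0",f0.round(1))
    for x in list(np.arange(x0+9,-112,9))+list(np.arange(-112,-72.9,5)):
        bot.line_to(W(x,cy,ZG+.3),80);f=fu()-f0;c=C(bot.read_state()["tcp_pos"]);print(round(float(x),1),f.round(1),c.round(1))
        if np.hypot(*f)>12: return x
    return 0
def push(cy):
    bot.move_gripper(52);bot.line_to(W(-75,cy,65),150)
    bot.line_to(W(-140,cy,65),200,quat(YAW+np.pi/2));bot.move_gripper(0)
    bot.line_to(W(-140,cy,12),120);f0=fu()
    for x in list(np.arange(-130,-88,10))+list(np.arange(-88,-74,2)):
        bot.line_to(W(x,cy,12),80);f=fu()-f0;c=C(bot.read_state()["tcp_pos"]);print("push",x,f.round(1),c.round(1))
        if f[0]<-12: break
    bot.line_to(W(-135,cy,12),150);bot.line_to(W(-135,cy,70),150);print(bot.read_state()["t"])
E
python3 - <<'E'
from h import *
grasp((428.8,278),-.06)
print(probe(76.5));print(bot.read_state()["t"],bot.read_state()["width"])
cv2.imwrite("pics/t1.png",cv2.resize(bot.camera("top")[140:320,200:400,::-1],None,fx=3,fy=3))
E
```

```text
grip 35.58113873292706 24.91991490125656 3.5833 [393.  280.4   4.3]
f0 [-0.3 -0.4]
-154.0 [-0.   0.8] [-153.7   76.6]
-145.0 [-0.3 -1.1] [-144.7   76.5]
-136.0 [-0.2  0.4] [-135.6   76.5]
-127.0 [-0.1  0.9] [-126.7   76.6]
-118.0 [-0.5 -0.3] [-117.7   76.6]
-112.0 [0.4 1.7] [-111.7   76.5]
-107.0 [0.4 0.3] [-106.7   76.5]
-102.0 [-0.6 -0.6] [-101.6   76.6]
-97.0 [ 0.3 -0.2] [-96.7  76.5]
-92.0 [0.1 0.1] [-91.7  76.5]
-87.0 [0.3 0. ] [-86.6  76.6]
-82.0 [0.4 0.4] [-81.6  76.5]
-77.0 [-0.5  0.3] [-76.6  76.6]
0
8.7083 35.583521286415476
```

View pics/t1.png

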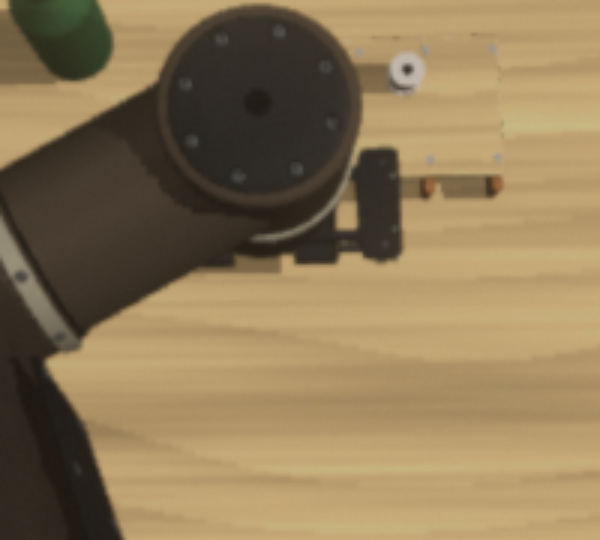

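The arm hides the tin in this view (hand near (340,200)). The tin passed the 54 mm contact depth with no force, so this cell is empty. Pushing it home.

```bash
python3 - <<'E'
from h import *
push(76.5)
E
```

```text
push -130 [-0.4 -0.9] [-129.1   76.8]
push -120 [-0.3 -1.1] [-119.6   76.5]
push -110 [-0.1 -0.7] [-109.8   76.5]
push -100 [ 0.3 -0.2] [-99.8  76.5]
push -90 [0.2 0.2] [-89.8  76.5]
push -88 [ 0.9 -0.1] [-88.1  76.5]
push -86 [ 0.4 -0.7] [-85.9  76.5]
push -84 [-0.1 -0.1] [-83.8  76.6]
push -82 [ 0.8 -1.5] [-81.7  76.5]
push -80 [ 0.2 -0.4] [-79.8  76.5]
push -78 [ 0.2 -0.4] [-77.7  76.6]
push -76 [-0.5 -0.8] [-75.8  76.5]
17.3583
```

No stop felt, so the fingertips are probably thinner than assumed. I'll take tin_b next and check tin_a with the arm out of the way.

```bash
python3 - <<'E'
from h import *
bot.line_to(W(-135,0,100),300,quat(YAW))
grasp((478.6,-263),-.2413)
cv2.imwrite("pics/t2.png",cv2.resize(bot.camera("top")[140:220,255:385,::-1],None,fx=6,fy=6,interpolation=cv2.INTER_CUBIC))
print(bot.read_state()["t"])
E
```

```text
grip 35.785553530576074 24.999955594539642 22.75 [ 443.7 -254.5    4.2]
23.15
```

View pics/t2.png

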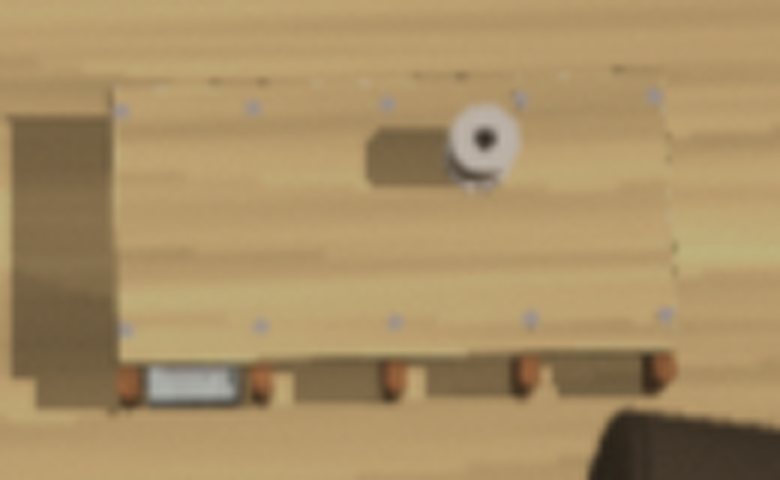

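The tin end at crop (192,402) looks nearly flush with the post fronts (row ~404). I'll finish it with a force-stopped push later. Now probing for tin_b.

```bash
cat > p.py <<'E'
from h import *
import sys
cells=[-76.5,-25.5,25.5]
low=False
for cy in cells:
    x=probe(cy,low);print("cell",cy,"stop",x,bot.read_state()["t"])
    if x==0: open("cell.txt","w").write(str(cy));break
    if x<-108 or x>-82: print("odd");break
    bot.line_to(W(-163,cy,ZG+.3),150);low=True
E
python3 p.py
```

```text
f0 [ 0.2 -0. ]
-154.0 [-1.9  0.4] [-153.7  -76.6]
-145.0 [-1.1 -0.5] [-144.6  -76.4]
-136.0 [-0.1 -1. ] [-135.6  -76.4]
-127.0 [0.7 0.1] [-126.6  -76.5]
-118.0 [-0.3  0.6] [-117.6  -76.5]
-112.0 [-1.3  0.4] [-111.7  -76.5]
-107.0 [-0.8  0.3] [-106.6  -76.5]
-102.0 [0.1 0.6] [-101.6  -76.5]
-97.0 [ 0.3 -0.9] [-96.6 -76.5]
-92.0 [-4.9  0.1] [-93.8 -76.9]
-87.0 [-16.    4.6] [-93.  -77.1]
cell -76.5 stop -87.0 27.4167
f0 [-0.  -0.2]
-154.0 [0.6 0.8] [-153.4  -25.6]
-145.0 [-0.5  0.5] [-144.6  -25.5]
-136.0 [-0.3 -0. ] [-135.6  -25.4]
-127.0 [-0.3  0.3] [-126.7  -25.4]
-118.0 [-0.4  0.3] [-117.6  -25.5]
-112.0 [-0.7 -0.4] [-111.6  -25.4]
-107.0 [0.2 0.5] [-106.7  -25.5]
-102.0 [-0.3 -0.7] [-101.6  -25.5]
-97.0 [-0.   0.6] [-96.6 -25.4]
-92.0 [-3.8 -0.1] [-93.1 -25.8]
-87.0 [-16.1   4.1] [-92.5 -26.3]
cell -25.5 stop -87.0 31.65
f0 [-0.6  0.7]
-154.0 [ 0.3 -0.8] [-153.4   25.4]
-145.0 [ 0.2 -0.9] [-144.6   25.5]
-136.0 [ 0.4 -0.9] [-135.7   25.6]
-127.0 [ 1.5 -1.1] [-126.6   25.6]
-118.0 [-0.  -0.3] [-117.6   25.6]
-112.0 [ 0.6 -0.7] [-111.7   25.5]
-107.0 [-0.1 -0.7] [-106.7   25.5]
-102.0 [ 0.  -0.3] [-101.7   25.5]
-97.0 [ 1.  -0.5] [-96.6  25.5]
-92.0 [ 0.6 -0.6] [-91.7  25.5]
-87.0 [-0.7 -0.5] [-86.6  25.5]
-82.0 [-0.3 -0.8] [-81.7  25.5]
-77.0 [ 1.1 -1.1] [-76.7  25.5]
cell 25.5 stop 0 36.3833
```

Both right-hand cells stop at the short-tin depth and cell +25.5 is clear. I'll push tin_b home until force is felt, then re-push tin_a.

```bash
python3 - <<'E'
from h import *
def go(cy,xs):
    f0=fu()
    for x in xs:
        bot.line_to(W(x,cy,12),80);f=fu()-f0;c=C(bot.read_state()["tcp_pos"])
        if x>-90: print("push",cy,x,f.round(1),c.round(1))
        if f[0]<-9: break
    bot.line_to(W(-110,cy,12),120)
cy=25.5
bot.move_gripper(52);bot.line_to(W(-75,cy,65),150)
bot.line_to(W(-140,cy,65),200,quat(YAW+np.pi/2));bot.move_gripper(0)
bot.line_to(W(-140,cy,12),120)
xs=[-115,-95,-85]+list(np.arange(-81,-66,2.))
go(cy,xs)
bot.line_to(W(-110,76.5,12),150)
go(76.5,xs[1:])
bot.line_to(W(-130,76.5,80),150);bot.move_ptp(W(-180,180,200),quat(YAW+np.pi/2))
for n,(x0,y0,x1,y1) in(("top",(255,140,385,220)),):
    cv2.imwrite("pics/t3.png",cv2.resize(bot.camera(n)[y0:y1,x0:x1,::-1],None,fx=6,fy=6,interpolation=cv2.INTER_CUBIC))
print(bot.read_state()["t"])
E
```

```text
push 25.5 -85 [-0.6  1.8] [-84.8  25.5]
push 25.5 -81.0 [-0.8  1.2] [-80.9  25.5]
push 25.5 -79.0 [-0.3  1. ] [-78.9  25.5]
push 25.5 -77.0 [-0.4  0.9] [-76.8  25.5]
push 25.5 -75.0 [-0.9  1.2] [-74.8  25.5]
push 25.5 -73.0 [-2.6  1.4] [-73.4  25.4]
push 25.5 -71.0 [-9.3  3.4] [-73.4  25.1]
push 76.5 -85 [ 0.5 -0.3] [-84.8  76.4]
push 76.5 -81.0 [-1.   0.2] [-80.9  76.5]
push 76.5 -79.0 [-0.3 -0. ] [-79.   76.6]
push 76.5 -77.0 [0.5 0.7] [-76.9  76.5]
push 76.5 -75.0 [ 0.1 -0. ] [-74.9  76.5]
push 76.5 -73.0 [-1.5  0.8] [-73.4  76.3]
push 76.5 -71.0 [-8.2  1.7] [-73.4  76. ]
push 76.5 -69.0 [-15.4   4.8] [-73.3  75.7]
48.625
```

View pics/t3.png

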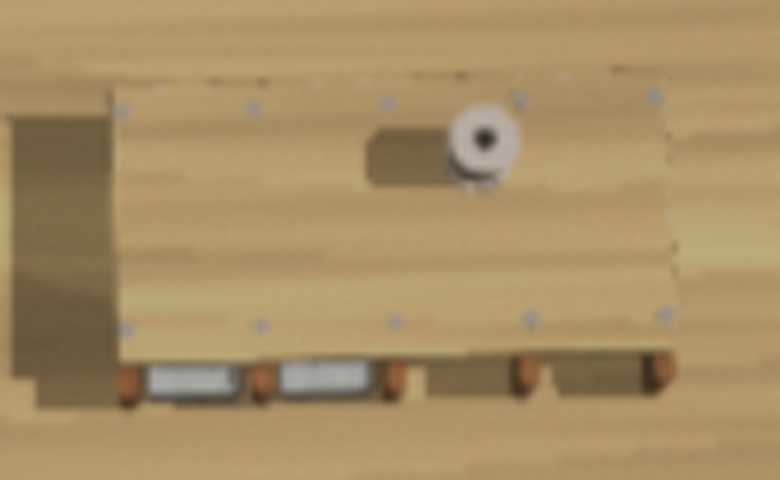

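Both tins hit the stop at the same depth (TCP at −73.4) and sit just inside the post ends (rows ~398 against ~404). Handing in.

```bash
python3 -c "
from plant import bot
print(bot.close_job())"
```

```text
the job is handed in; nothing more can be done
None
```

Both long tins are pushed home against the back stop in the two empty cells, the two on the left (y = +76.5 and +25.5 mm), and the job was handed in at about 49 s of the 64 s allowed; no verdict came back.

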